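# Tip the standing dental casts onto their bases

## Task

Two full-arch dental stone casts have been left standing on their heels on the cutting mat, each facing its own way. With gentle pushes of the fingers, tip both of them over where they stand, so that each lies flat on the smooth underside of its base with the teeth facing up; do not pick them up or let one fall on its teeth. Leave the small partial cast standing and the other things on the bench where they are.

Things in the scene. Friction and masses are not known exactly. Their poses are not given: they have to be found in the camera images.
- round_cast: Full-arch stone cast, rounded front outline, about 170 g, to be tipped. Origin: middle of the heel face it stands on (22 x 64 mm). Own x: out of the tooth side (level while standing), y: across, z: heel to front teeth (up while standing). Base slab x -11 to +11, y -32 to +32, z 0 to 64 mm; its underside is the face at x = -11. Teeth jut to x = +24. Lying as wanted, x is up, 35 mm high.
- pointed_cast: Full-arch stone cast, pointed front outline, about 180 g, to be tipped. Origin: middle of the heel face it stands on (22 x 64 mm). Own x: out of the tooth side (level while standing), y: across, z: heel to front teeth (up while standing). Base slab x -11 to +11, y -32 to +32, z 0 to 64 mm; its underside is the face at x = -11. Teeth jut to x = +24. Lying as wanted, x is up, 35 mm high.
- part_cast: Small partial cast of the same stone with one straight row of four teeth, to be left standing: slab 22 mm thick (x), 34 wide (y), 40 high (z), teeth out to x = +21 mm; origin in the middle of the face it stands on, z up.
- mat: Dark cutting mat fixed to the bench, 460 x 860 mm, 3 mm thick, so its top, on which the casts stand, is 3 mm above the bench; origin in the middle of its underside.
- dish: Bystander: small glass bowl, 48 mm across, 22 mm high, origin under its centre.
- paste_jar: Bystander: small jar, 32 mm across, 26 mm high, origin under its centre.
- wax_ring: Bystander: brass ring, 48 mm across, 20 mm high, origin under its centre.
- palette: Bystander: white ceramic slab 50 x 70 x 12 mm, origin under its centre.
- brush: Bystander: fine brush 165 mm long, 8 mm thick, lying on the mat along its x axis.
- spatula: Bystander: spatula 160 mm long with a black handle, lying on the mat along its x axis.
- round_cast_heel (a point): Middle of the heel edge of round_cast at the underside of its base (own x = -11, y = 0, z = 0 mm): the edge about which it tips; on the mat all along.
- round_cast_mid (a point): Middle of round_cast (own x = 2, y = 0, z = 30 mm): 33 mm above the bench while it stands, 16 mm when it lies flat, teeth up. About its centre of mass, so it topples onto the underside by itself once leaned about 25 degrees that way.
- round_cast_teeth (a point): Biting edge of the front teeth of round_cast (own x = 24, y = 0, z = 55 mm): near the top of the standing cast, on its tooth side; the place to push, towards the underside of the base (own -x).
- pointed_cast_heel (a point): Middle of the heel edge of pointed_cast at the underside of its base (own x = -11, y = 0, z = 0 mm): the edge about which it tips; on the mat all along.
- pointed_cast_mid (a point): Middle of pointed_cast (own x = 2, y = 0, z = 30 mm): 33 mm above the bench while it stands, 16 mm when it lies flat, teeth up. About its centre of mass, so it topples onto the underside by itself once leaned about 25 degrees that way.
- pointed_cast_teeth (a point): Biting edge of the front teeth of pointed_cast (own x = 24, y = 0, z = 55 mm): near the top of the standing cast, on its tooth side; the place to push, towards the underside of the base (own -x).

How it is judged:
By the outcome, as a careful person would: the job done as asked, in the order asked, and still so for the second after the job is handed in, with the robot touching nothing.
It also fails if it takes over 42 s, if anything falls off the work surface, if the arm or the gripper's body presses on something with over 40 N, if the wrist force passes 120 N, or if a joint passes its speed limit or range.

## Robot

A 6-joint arm with a two-finger parallel gripper is mounted at the origin on the work surface. World frame = base frame: x ahead of the robot, y to its left, z up, the work surface at z = 0. Lengths are in m, angles in degrees, forces in N, time in s.
With the tool pointing down it reaches from about 0.375 to 0.925 m from the base axis. Payload 5.7 kg.
Tool frame: the origin (TCP) lies midway between the tips of the shut fingers; the grasp point (between the pads) lies 19 mm behind it; z points along the fingers, y is the line along which they close (so a half turn about z gives the same grasp; the last joint's range is limited). The gripper opens to 85 mm and grips with 20 to 120 N. Pads are 22 mm wide; open, the fingers measure 114 mm over their backs; the gripper's body (76 mm by 85 mm) begins 54 mm behind the grasp point. The pads swing forward as they close: fully open they stand 13 mm farther back than shut.
Start: joints at [-74.433, 20.558, 86.54, -0, 72.909, -6.595], TCP at [0.226, -0.556, 0.231] pointing down, gripper open.
Joint ranges: [-170.27, 170.27], [-57.76, 135], [12.27, 136.19], [-55.21, 235.2], [11.17, 155.16], [-170.74, 170.74]. Speed limits (degrees/s): [136.94, 136.94, 180, 180, 180, 180].

## Interface

Orientations are given as a 3x3 rotation matrix whose columns are the frame's x, y, z axes.
In Python, from workcell import bot gives the robot as it stands.
- The arm moves only by the tool advance, called after "Call:" as name([rows], argument=value, ...), one row to a line, values as JSON. Schema: {"type":"object","properties":{"plan":{"type":"array","items":{"type":"array","items":{"type":"array","items":{"type":"number"},"minItems":6,"maxItems":6},"minItems":1,"maxItems":10},"minItems":1,"maxItems":1},"jaw":{"type":"number"},"squeeze":{"type":"number"},"only":{"type":"string"},"quiet":{"type":"boolean"},"lines":{"type":"string"}},"required":["plan"],"additionalProperties":false}. plan is a list that holds a single list of rows (three levels of brackets), with 1 to 10 rows, each of 6 numbers: dx, dy, dz in m, then a rotation vector rx, ry, rz in degrees; each row is the pose to reach, as a shift and turn from the pose commanded when the call began, along the tool's axes at that moment; what a row does not reach only later rows make up. A row lasts 1/12 s, in which the tool goes at most 0.0417 m and 7.16 degrees, less where a joint would pass 70% of its speed; a pose out of reach is approached as far as the arm can. jaw is the finger opening in m, set as the call begins (left out keeps the last). The fingers move at their own pace and stop on an object; squeeze is the grip in N (left out, the last holds). Time passes only in rows, so rows that do not move let the fingers close. The tool returns the time, the measured TCP pose, the force, the opening and the grip force at its end. only (a regular expression) keeps the lines of the reply that match it, lines (a string "A,B") keeps lines A to B, and quiet returns only ok. Input that does not fit is refused with a message, and nothing moves.
- bot.state(): the state, without advancing time (a new reading comes with each control period).
- bot.capture(name): name is "side" or "top" or "wrist"; returns a dict with "img" (420x560x3 uint8, red, green, blue), "depth" (420x560 float32, m along the optical axis (not along the pixel's ray), 0 where there is no reading), "camera_matrix" (3x3 intrinsics, pixels), "k1" (the pictures are not rectified: a ray, as slopes to the right and down, at radius r is drawn at 1 + k1 r^2 times it, then the intrinsics apply), "eye" and "orientation" of the camera in the world; the wrist camera has in their place "tool_from_camera" (4x4, takes a point from camera to tool coordinates, whose origin is the TCP and whose axes are the flange's). Camera axes: x right, y up, looking along -z (the intrinsics and any distortion apply to the point x, -y, -z); pixel columns grow to the right and rows downward; lengths in m; the calibration is good to about 2 mm. A picture is of the moment at which its call begins: read the wrist's pose just before it.
- bot.finish_job(): hands the job in; it is judged then, once.
The state is a dict: "clock": time; "joint_positions": joint angles; "qvel": joint speeds; "effort": joint torques, N m; "eef_pos": TCP position; "tcp_rot": TCP orientation; "contact_force": force on the tool from outside, world axes, zero at the start; "torque": the same for the moment, N m; "finger_gap": finger opening in m; "gripper_force": force on a finger pad.
Only numpy, scipy, OpenCV 4.12 (cv2) and the standard library are available. Lean on these libraries where they do the work, as an engineer would, in place of code of your own. Each camera call takes 0.05 s, during which the arm holds its last target. There are 200 camera calls.

## Working session

There is one attempt and no reset: what is moved stays moved. The work goes in short steps, Python scripts to look and compute and a tool call to move; the robot and the scene stay as the last step left them, time stands still between calls to the robot, and variables do not carry over. Pictures are saved under pics/ and viewed, at most 10 in all, crops included, and the job is handed in when it is done.

```bash
ls; mkdir -p pics; cat > h.py <<'E'
import numpy as np, cv2, pickle
from workcell import bot
def snap(n,f):
    s=bot.state(); c=bot.capture(n); c['state']=s
    pickle.dump(c,open(f'pics/{f}.pkl','wb')); cv2.imwrite(f'pics/{f}.png',c['img'][:,:,::-1]); return c
def load(f): return pickle.load(open(f'pics/{f}.pkl','rb'))
def cloud(c):
    K=np.array(c['camera_matrix']);h,w=c['depth'].shape
    u,v=np.meshgrid(np.arange(w),np.arange(h))
    p=cv2.undistortPoints(np.stack([u,v],-1).reshape(-1,1,2).astype(float),K,np.array([c['k1'],0,0,0.])).reshape(h,w,2)
    d=c['depth'];P=np.stack([p[...,0]*d,-p[...,1]*d,-d],-1)
    if 'eye' in c: W=P@np.array(c['orientation']).T+np.array(c['eye'])
    else:
        T=np.array(c['tool_from_camera']);s=c['state']
        W=(P@T[:3,:3].T+T[:3,3])@np.array(s['tcp_rot']).T+np.array(s['eef_pos'])
    W[d==0]=np.nan; return W
E
python3 - <<'E'
from h import *
for n in('top','side'):
    c=snap(n,n+'0');print(n,c['eye'],c['orientation'],c['camera_matrix'],c['k1'])
print(bot.state())
E
```

```text
pics
workcell.py
top [0.45541735 0.01953553 1.42406719] [[-0.01044157  0.99655915 -0.08222428]
 [-0.99973029 -0.0086981   0.02153366]
 [ 0.02074437  0.08242695  0.99638119]] [[505.44084353   0.         282.45102841]
 [  0.         505.44084353 209.29410744]
 [  0.           0.           1.        ]] -0.06041514988816702
side [ 0.51741053 -0.71115972  0.5959596 ] [[ 9.98315894e-01  3.55518248e-02 -4.58415059e-02]
 [-5.80059868e-02  6.00498932e-01 -7.97518864e-01]
 [-8.25475518e-04  7.98834839e-01  6.01549847e-01]] [[393.4922009    0.         270.13494373]
 [  0.         393.4922009  206.33675573]
 [  0.           0.           1.        ]] 0.0377438100314552
{'clock': 0.1, 'joint_positions': array([-7.44328476e+01,  2.05954922e+01,  8.65916563e+01, -6.67477971e-04,
        7.29088214e+01, -6.59531382e+00]), 'qvel': array([ 0.02862608, -0.02102436, -0.06926329,  0.13195495,  0.06806264,
        0.00324797]), 'effort': array([ 7.29746553e-04, -5.28648412e+01, -2.79351336e+01, -2.05393749e-04,
        5.05882257e-03,  9.27088934e-06]), 'eef_pos': array([ 0.22616108, -0.55509259,  0.23052765]), 'tcp_rot': array([[ 9.26116652e-01,  3.77236976e-01, -4.60239482e-04],
       [ 3.77237213e-01, -9.26115269e-01,  1.61055623e-03],
       [ 1.81326551e-04, -1.66518240e-03, -9.99998597e-01]]), 'contact_force': array([-0.33270383,  0.49401274,  0.35316096]), 'torque': array([0.00907475, 0.00916263, 0.0433101 ]), 'gripper_force': 0.0, 'finger_gap': 0.08539625184108066}
```

View pics/top0.png

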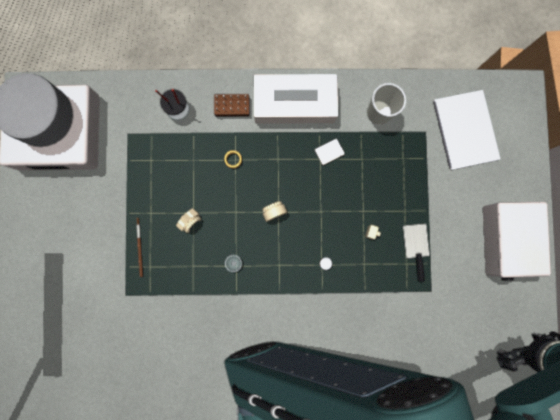

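View pics/side0.png

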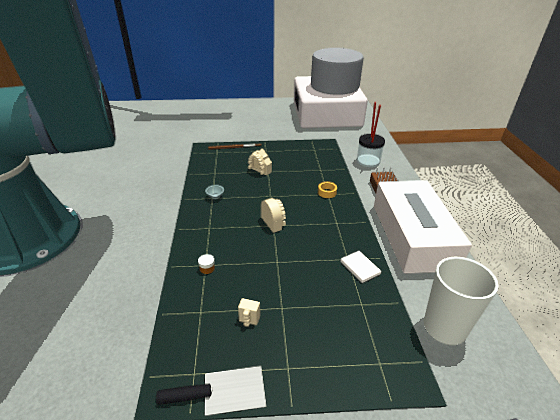

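The top view shows the full casts at about (189,220) and (274,212) and the partial cast at (373,232). In the side view the casts are at (260,162), (273,214) and (249,312). Next I'll enlarge them and measure.

```bash
python3 - <<'E'
from h import *
t=load('top0');s=load('side0')
z=lambda c,x,y,w:cv2.resize(c['img'][y-w:y+w,x-w:x+w,::-1],(390,290) if 0 else (290,290),interpolation=cv2.INTER_CUBIC)
cv2.imwrite('pics/m0.png',np.vstack([np.hstack([z(t,189,220,24),z(t,274,212,24)]),np.hstack([z(s,260,162,24),z(s,273,214,24)])]))
W=cloud(t)
for n,(x,y) in dict(A=(189,220),B=(274,212)).items():
    w=W[y-24:y+24,x-24:x+24].reshape(-1,3)
    for lo in(.012,.03,.055):
        q=w[w[:,2]>lo]; r=cv2.minAreaRect((q[:,:2]*1000).astype(np.float32)); print(n,lo,len(q),q.max(0).round(3),q.min(0).round(3),r)
W=cloud(s)
for n,(x,y) in dict(A=(260,162),B=(273,214)).items():
    w=W[y-24:y+24,x-24:x+24].reshape(-1,3);w=w[w[:,2]<.1]
    for lo in(.012,.03,.055):
        q=w[w[:,2]>lo]; r=cv2.minAreaRect((q[:,:2]*1000).astype(np.float32)); print('s',n,lo,len(q),q.max(0).round(3),q.min(0).round(3),r)
E
```

```text
A 0.012 310 [0.574 0.282 0.071] [0.497 0.22  0.012] ((531.0106201171875, 238.54029846191406), (62.32377624511719, 64.22549438476562), 47.550296783447266)
A 0.03 286 [0.573 0.282 0.071] [0.512 0.221 0.03 ] ((539.9429931640625, 248.8794708251953), (35.61243438720703, 62.56243896484375), 46.69737243652344)
A 0.055 142 [0.563 0.27  0.071] [0.52  0.226 0.055] ((540.5057983398438, 248.387939453125), (34.27934646606445, 39.04292297363281), 49.46712875366211)
B 0.012 296 [0.59  0.043 0.074] [ 0.538 -0.02   0.017] ((566.3286743164062, 13.806259155273438), (35.10823440551758, 63.35050582885742), 22.65582847595215)
B 0.03 284 [0.59  0.043 0.074] [ 0.54  -0.02   0.032] ((566.4349975585938, 13.899124145507812), (35.022979736328125, 63.25529479980469), 23.08686065673828)
B 0.055 196 [0.588 0.037 0.074] [ 0.542 -0.014  0.055] ((565.9130859375, 13.988004684448242), (34.262454986572266, 53.365394592285156), 25.80083656311035)
s A 0.012 383 [0.575 0.268 0.068] [0.51  0.214 0.012] ((543.1741943359375, 243.7234649658203), (38.188209533691406, 61.97174835205078), 46.155521392822266)
s A 0.03 267 [0.575 0.268 0.068] [0.513 0.214 0.03 ] ((544.4140625, 243.117919921875), (38.2481689453125, 56.65241241455078), 45.0661735534668)
s A 0.055 77 [0.559 0.258 0.068] [0.522 0.224 0.055] ((538.6271362304688, 242.3673095703125), (35.5283088684082, 32.77665328979492), 72.57970428466797)
s B 0.012 567 [0.592 0.036 0.069] [ 0.538 -0.025  0.012] ((566.351318359375, 11.112682342529297), (35.84312057495117, 68.39293670654297), 23.064462661743164)
s B 0.03 419 [0.592 0.035 0.069] [ 0.538 -0.025  0.03 ] ((566.56689453125, 10.600936889648438), (35.576839447021484, 67.12866973876953), 24.028091430664062)
s B 0.055 186 [0.586 0.028 0.069] [ 0.543 -0.017  0.055] ((567.13671875, 9.993614196777344), (34.99060821533203, 48.40603256225586), 24.181989669799805)
```

View pics/m0.png

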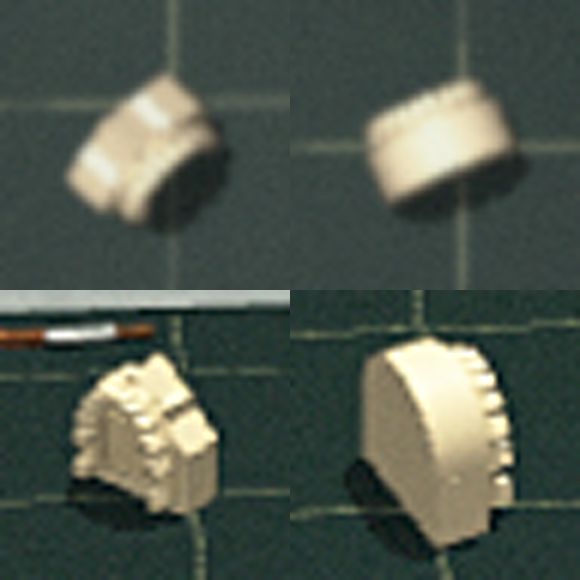

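Pointed is the farther cast, at y≈0.246 with its teeth facing (-0.70,-0.71). Round is near (0.566,0.012) with its teeth facing (0.92,0.40), almost along tool +x. I'll take round first and close the fingers on the way.

Call:
advance([
  [[0.298, -0.2, 0, 0, 0, -1.3], [0.298, -0.2, 0, 0, 0, -1.3], [0.298, -0.2, 0, 0, 0, -1.3], [0.298, -0.2, 0, 0, 0, -1.3], [0.298, -0.2, 0, 0, 0, -1.3], [0.298, -0.2, 0, 0, 0, -1.3], [0.298, -0.2, 0, 0, 0, -1.3], [0.298, -0.2, 0, 0, 0, -1.3], [0.298, -0.2, 0, 0, 0, -1.3], [0.298, -0.2, 0, 0, 0, -1.3]],
], jaw=0, squeeze=20)

```text
clock: 0.93
eef_pos: [0.4286, -0.2536, 0.231]
tcp_rot: [[0.916, 0.402, 0.0], [0.402, -0.916, 0.003], [0.001, -0.002, -1.0]]
contact_force: [-0.6, 0.2, -0.4]
finger_gap: -0.0002
gripper_force: 0.0
```

Call:
advance([
  [[0.302, -0.192, 0, 0, 0, 0], [0.302, -0.192, 0, 0, 0, 0], [0.302, -0.192, 0, 0, 0, 0], [0.302, -0.192, 0, 0, 0, 0], [0.302, -0.192, 0, 0, 0, 0], [0.302, -0.192, 0, 0, 0, 0], [0.302, -0.192, 0, 0, 0, 0], [0.302, -0.192, 0, 0, 0, 0], [0.302, -0.192, 0, 0, 0, 0], [0.302, -0.192, 0, 0, 0, 0]],
])

```text
clock: 1.77
eef_pos: [0.6301, 0.042, 0.2308]
tcp_rot: [[0.916, 0.401, 0.002], [0.401, -0.916, 0.002], [0.002, -0.001, -1.0]]
contact_force: [-0.6, -0.0, 0.0]
finger_gap: 0.0001
gripper_force: 0.0
```

```bash
python3 - <<'E'
from h import *
s=bot.state();R=np.array(s['tcp_rot']);print(R.round(3))
c=snap('wrist','w0')
a=np.deg2rad(23.5);e=np.array([np.cos(a),np.sin(a),0])
T=np.array([.5825,.0194,.058])
for g in([*(T[:2]+.05*e[:2]),.05],[*(T[:2]-.027*e[:2]),.05]): print(np.round(R.T@(np.array(g)-s['eef_pos']),4))
E
```

```text
[[ 0.916  0.401  0.002]
 [ 0.401 -0.916  0.002]
 [ 0.002 -0.001 -1.   ]]
[-0.0031  0.0019  0.1808]
[-0.0801  0.0016  0.1806]
```

View pics/w0.png

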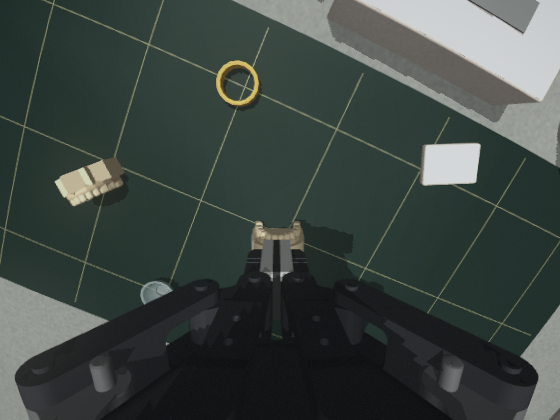

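The wrist view shows the round cast at (278,238), square to the tool and centred on the fingers, with its teeth on the far, +x side. I'll descend there and push along tool -x.

Call:
advance([
  [[0, 0.001, 0.181, 0, 0, 0], [0, 0.001, 0.181, 0, 0, 0], [0, 0.001, 0.181, 0, 0, 0], [0, 0.001, 0.181, 0, 0, 0], [0, 0.001, 0.181, 0, 0, 0], [0, 0.001, 0.181, 0, 0, 0], [0, 0.001, 0.181, 0, 0, 0], [-0.01, 0.001, 0.181, 0, 0, 0], [-0.02, 0.001, 0.181, 0, 0, 0], [-0.03, 0.001, 0.181, 0, 0, 0]],
])

```text
clock: 2.65
eef_pos: [0.6004, 0.0247, 0.0522]
tcp_rot: [[0.917, 0.398, 0.003], [0.398, -0.917, -0.0], [0.002, 0.001, -1.0]]
contact_force: [0.4, -0.7, -0.1]
finger_gap: 0.0001
gripper_force: 0.0
```

Call:
advance([
  [[-0.004, 0, 0, 0, 0, 0], [-0.008, 0, 0, 0, 0, 0], [-0.012, 0, 0, 0, 0, 0], [-0.016, 0, 0, 0, 0, 0], [-0.02, 0, 0, 0, 0, 0], [-0.023, 0, 0, 0, 0, 0], [-0.026, 0, 0, 0, 0, 0], [-0.029, 0, 0, 0, 0, 0], [-0.032, 0, 0, 0, 0, 0], [-0.032, 0, 0, 0, 0, 0]],
])

```text
clock: 3.48
eef_pos: [0.57, 0.0126, 0.0501]
tcp_rot: [[0.917, 0.398, -0.001], [0.398, -0.917, 0.0], [-0.001, -0.001, -1.0]]
contact_force: [-0.6, 0.4, 0.5]
finger_gap: -0.0001
gripper_force: 0.0
```

```bash
python3 - <<'E'
from h import *
c=snap('side','s1');cv2.imwrite('pics/s1c.png',cv2.resize(c['img'][130:280,190:370,::-1],None,fx=3,fy=3,interpolation=2))
E
```

```text
(no output)
```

View pics/s1c.png

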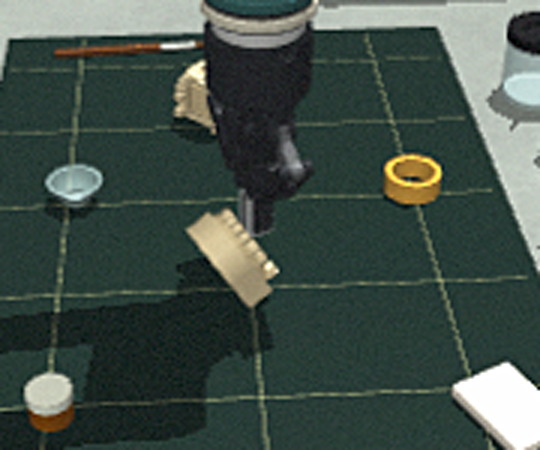

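The side view shows the round cast leaning well past its balance point at (230,258) in the crop and falling onto its base. I'll back off, rise, and go over to the pointed cast, turning 22°.

Call:
advance([
  [[0.02, 0, 0, 0, 0, 0], [0.02, 0, -0.04, 0, 0, 0], [0.02, 0, -0.08, 0, 0, 0], [0.02, 0, -0.12, 0, 0, 0], [0.015, -0.035, -0.14, 0, 0, -6], [0.01, -0.075, -0.14, 0, 0, -11], [0.004, -0.115, -0.14, 0, 0, -16], [0.004, -0.155, -0.14, 0, 0, -22], [0.004, -0.2, -0.14, 0, 0, -22], [0.004, -0.2, -0.14, 0, 0, -22]],
])

```text
clock: 4.37
eef_pos: [0.4915, 0.203, 0.1904]
tcp_rot: [[0.699, 0.716, -0.002], [0.716, -0.699, 0.003], [0.001, -0.003, -1.0]]
contact_force: [0.3, -0.4, -0.4]
finger_gap: -0.0
gripper_force: 0.0
```

```bash
python3 - <<'E'
from h import *
s=bot.state();R=np.array(s['tcp_rot']);print(R.round(3))
c=snap('wrist','w1');t=snap('top','t1')
cv2.imwrite('pics/m1.png',np.hstack([c['img'][:,60:460,::-1],cv2.resize(t['img'][170:275,160:260,::-1],(400,420)) if 0 else cv2.resize(t['img'][170:275,230:330,::-1],(400,420))]))
W=cloud(t);w=W[180:250,240:310].reshape(-1,3);q=w[w[:,2]>.012];print(q.max(0),q.min(0))
a=np.deg2rad(45.8);e=-np.array([np.cos(a),np.sin(a)]);T=np.array([.529,.2334])
for k in(.05,-.025): print(np.round(R.T@(np.array([*(T+k*e),.05])-s['eef_pos']),4))
E
```

```text
[[ 0.699  0.716 -0.002]
 [ 0.716 -0.699  0.003]
 [ 0.001 -0.003 -1.   ]]
[0.61572511 0.07127662 0.04405452] [ 0.48837143 -0.04275783  0.01215619]
[-0.0022  0.0061  0.1404]
[0.0728 0.006  0.1405]
```

View pics/m1.png

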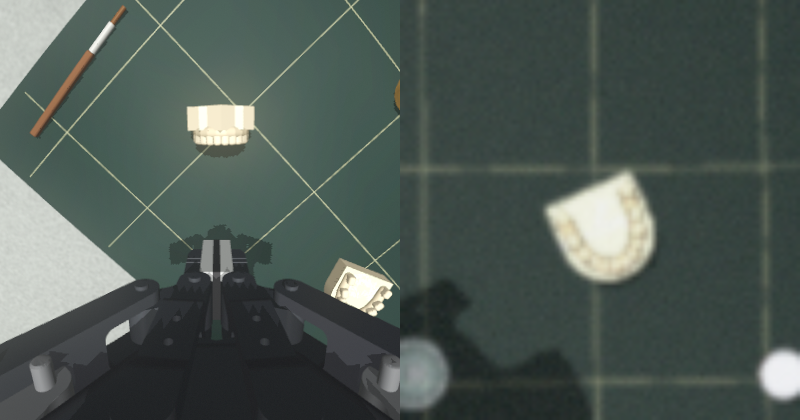

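The round cast now lies flat, teeth up. The pointed cast is square to the fingers at (220,125). I'll check its lateral offset from the wrist depth.

```bash
python3 - <<'E'
from h import *
c=load('w1');s=c['state'];R=np.array(s['tcp_rot'])
W=cloud(c)[95:155,235:330].reshape(-1,3);q=W[(W[:,2]>.015)&(W[:,2]<.09)]
p=(q-s['eef_pos'])@R;print(p.min(0),p.max(0),cv2.minAreaRect((p[:,:2]*1000).astype(np.float32)))
f=p[q[:,2]>.05];print(f.min(0),f.max(0))
E
```

```text
[ 0.04643757 -0.0283923   0.12144897] [0.08144046 0.03531926 0.1617566 ] ((63.78564453125, 3.567127227783203), (63.49410629272461, 34.4229621887207), 89.14163970947266)
[ 0.0464969  -0.01622572  0.12144897] [0.08083841 0.02437227 0.14049854]
```

Call:
advance([
  [[0, 0.004, 0.141, 0, 0, 0], [0, 0.004, 0.141, 0, 0, 0], [0, 0.004, 0.141, 0, 0, 0], [0, 0.004, 0.141, 0, 0, 0], [0, 0.004, 0.141, 0, 0, 0], [0.01, 0.004, 0.141, 0, 0, 0], [0.02, 0.004, 0.141, 0, 0, 0], [0.03, 0.004, 0.141, 0, 0, 0]],
])

```text
clock: 5.13
eef_pos: [0.5222, 0.2173, 0.0514]
tcp_rot: [[0.702, 0.712, 0.005], [0.712, -0.702, 0.001], [0.004, 0.002, -1.0]]
contact_force: [-0.2, 0.3, 0.3]
finger_gap: -0.0
gripper_force: 0.0
```

Call:
advance([
  [[0.004, 0, 0, 0, 0, 0], [0.008, 0, 0, 0, 0, 0], [0.012, 0, 0, 0, 0, 0], [0.016, 0, 0, 0, 0, 0], [0.02, 0, 0, 0, 0, 0], [0.024, 0, 0, 0, 0, 0], [0.028, 0, 0, 0, 0, 0], [0.032, 0, 0, 0, 0, 0], [0.036, 0, 0, 0, 0, 0], [0.036, 0, 0, 0, 0, 0]],
])

```text
clock: 5.97
eef_pos: [0.545, 0.2428, 0.0494]
tcp_rot: [[0.701, 0.713, 0.001], [0.713, -0.701, 0.001], [0.001, 0.0, -1.0]]
contact_force: [0.7, 0.9, -0.6]
finger_gap: 0.0
gripper_force: 0.4
```

```bash
python3 - <<'E'
from h import *
c=snap('side','s2');cv2.imwrite('pics/s2c.png',cv2.resize(c['img'][110:260,170:350,::-1],None,fx=3,fy=3,interpolation=2))
E
```

```text
(no output)
```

View pics/s2c.png

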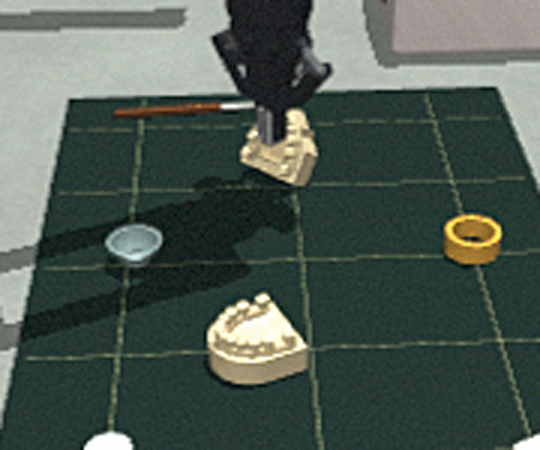

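The pointed cast is leaning back at (280,150) in the crop, still against the finger. I'll push a little further and then back off.

Call:
advance([
  [[0.004, 0, 0, 0, 0, 0], [0.008, 0, 0, 0, 0, 0], [0.012, 0, 0, 0, 0, 0], [0.012, 0, 0, 0, 0, 0], [0.012, 0, 0, 0, 0, 0], [0.012, 0, 0, 0, 0, 0], [0, 0, 0, 0, 0, 0], [-0.02, 0, 0, 0, 0, 0], [-0.03, 0, -0.04, 0, 0, 0], [-0.04, 0, -0.08, 0, 0, 0]],
])

```text
clock: 6.85
eef_pos: [0.5125, 0.2119, 0.1276]
tcp_rot: [[0.702, 0.713, -0.008], [0.713, -0.702, -0.002], [-0.007, -0.004, -1.0]]
contact_force: [0.7, 0.7, 1.1]
finger_gap: 0.0004
gripper_force: 0.0
```

Call:
advance([
  [[-0.04, 0, -0.04, 0, 0, 0], [-0.08, 0, -0.08, 0, 0, 0], [-0.11, 0, -0.08, 0, 0, 0], [-0.11, 0, -0.08, 0, 0, 0], [-0.11, 0, -0.08, 0, 0, 0]],
])

```text
clock: 7.27
eef_pos: [0.4369, 0.1334, 0.2107]
tcp_rot: [[0.703, 0.712, 0.001], [0.712, -0.703, -0.0], [0.0, 0.001, -1.0]]
contact_force: [0.5, 0.3, -0.9]
finger_gap: 0.0001
gripper_force: 0.0
```

```bash
python3 - <<'E'
from h import *
s=snap('side','s3');t=snap('top','t3')
cv2.imwrite('pics/m3.png',np.hstack([cv2.resize(s['img'][110:350,150:350,::-1],(400,480)),cv2.resize(t['img'][130:298,125:265,::-1],(400,480))]))
W=cloud(t)
for n,(x,y) in dict(A=(180,205),B=(279,228)).items():
    w=W[y-22:y+22,x-25:x+25].reshape(-1,3);q=w[(w[:,2]>.012)];print(n,q.min(0).round(3),q.max(0).round(3))
E
```

```text
A [0.535 0.244 0.012] [0.609 0.314 0.045]
B [ 0.464 -0.037  0.013] [0.56  0.033 0.043]
```

View pics/m3.png

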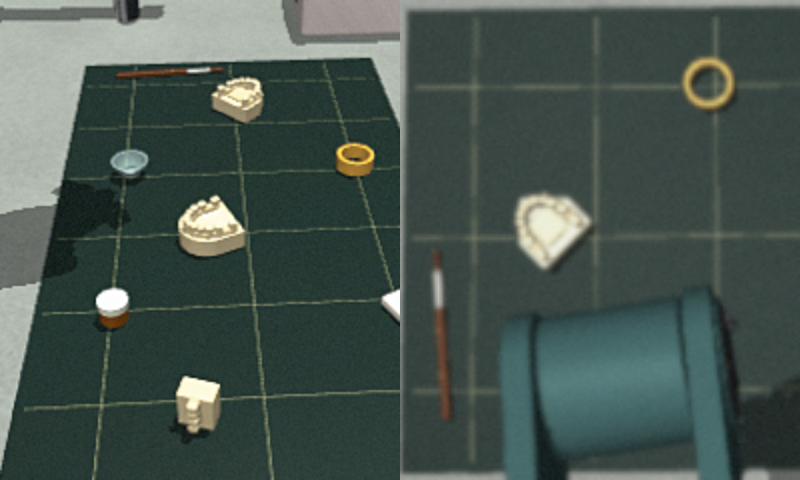

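Both casts lie flat with their teeth up, at (238,100) and (210,228). The partial cast is still standing at (198,402), and the robot is clear of everything.

```bash
python3 -c "
from workcell import bot
print(bot.finish_job())"
```

```text
the job is handed in; nothing more can be done
None
```

Both full-arch casts were tipped over where they stood and lie flat on their bases with teeth up; the partial cast is still standing, nothing else was touched, and the job was handed in at about 7.5 s (no verdict was returned).

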